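# Lock the side panel of a flat-pack rack with its cam connector

### The arm

A 6-joint arm with a two-finger parallel gripper is mounted at the origin on the work surface. World frame = base frame: x ahead of the robot, y to its left, z up, the work surface at z = 0. Lengths are in m, angles in rad, forces in N, time in s.
With the tool pointing down it reaches from about 0.35 to 0.85 m from the base axis. Payload 8.1 kg.
Tool frame: the origin (TCP) lies midway between the tips of the shut fingers; the grasp point (between the pads) lies 19 mm behind it; z points along the fingers, y is the direction in which the jaws open and shut (so a half turn about z gives the same grasp; the last joint's range is limited). The gripper opens to 93 mm and grips with 3 to 60 N. Pads are 15 mm wide; open, the fingers measure 128 mm over their backs; the gripper's body (75 mm by 188 mm) begins 65 mm behind the grasp point.
Start: joints at [1.226, 0.13, 1.488, -0, 1.523, -0.085], TCP at [0.154, 0.58, 0.219] pointing down, gripper open.
Joint ranges: [-2.96, 2.96], [-0.89, 2.26], [0.02, 2.5], [-1.34, 4.48], [0, 2.73], [-2.66, 2.66]. Speed limits (rad/s): [2.39, 2.39, 2.79, 3.14, 3.14, 3.14].

### API

Orientations are given as a rotation vector (axis times angle).
In Python, from plant import robot, optics, ticket gives the robot as it stands.
- The arm moves only by the tool send_rows, never from a script. Its argument "targets" is a list of rows, each a list of 3 entries, a list of its own where there are three numbers: the opening, from -1 (shut) to 1 (fully open), then the shift along the tool's x, y, z in mm, then the turn about the tool's z in rad. A call has 1 to 12 rows; each row shifts and turns the commanded pose from where the row before left it, along the tool's axes as they then stand; what a row does not reach is not made up. A row lasts 1/10 s, in which the tool goes at most 50 mm and 8.59 degrees, less where a joint would pass 70% of its speed; a pose out of reach is approached as far as the arm can. A call with a gripper value outside its range is refused whole. The fingers move at their own pace and stop on an object; "newtons" is the grip in N (left out, the last holds). Time passes only in rows, so rows that do not move let the fingers close. It gives the time, the measured TCP pose, the force and the opening at its end, in the units of the state.
- robot.read_state(): the state, without advancing time (a new reading comes with each control period).
- optics.read_camera(name): name is "scene" or "top" or "wrist"; returns a dict with "color" (420x560x3 uint8, red, green, blue), "K" (3x3 intrinsics, pixels), "position" and "orientation" of the camera in the world. Camera axes: x right, y up, looking along -z (the intrinsics and any distortion apply to the point x, -y, -z); pixel columns grow to the right and rows downward; lengths in m; the calibration is good to about 2 mm. A picture is of the moment at which its call begins. There is no depth.
- ticket.close_job(): hands the job in, once; it reports no verdict.
Trained networks look in the newest picture that a camera, given by its name, has taken for a name from the list of things; names that differ only in an ending like _2 or _b are one class to them, and where a whole thing is asked for, a point or a joint stands for the part that bears it (a point fixed in the world has none). Each returns a list of dicts, best first, with "confidence" (0 to 1); they miss things now and then, are a little off and sometimes report something else, mostly with a low value. They report only what shows in the picture. A call takes as long as a camera call. They do not tell look-alikes from the thing itself.
- optics.cut_out(camera, name): "region" (420x560 bool, what is visible of it) and "point" ([column, row] in pixels, amid what is visible of it).
The state is a dict: "t": time; "q": joint angles; "dq": joint speeds; "joint_torque": joint torques, N m; "tool_pos": TCP position; "orientation": TCP orientation; "force": force on the tool from outside, world axes, zero at the start; "wrist_torque": the same for the moment, N m; "opening": finger opening in m.
Only numpy, scipy, OpenCV 4.12 (cv2) and the standard library are available. Lean on these libraries where they do the work, as an engineer would, in place of code of your own. Each camera call takes 0.05 s, during which the arm holds its last target.

### The job

Take the green flat-blade screwdriver from its stand and turn the open cam lock in the rack's base board clockwise, so that it draws the loose side panel up tight against the edge of the base board and is locked. Work the cam only with the screwdriver, put the screwdriver back upright in a hole of its stand when you are done, and leave the other things on the bench where they are.

Things in the scene. Friction and masses are not known exactly. Their poses are not given: they have to be found in the camera images.
- rack: Small plywood rack under assembly, fixed on a 9 mm assembly board (x -120 to 120, y -120 to 190 mm). Origin: on the open cam's axis at bench height; z up, -y towards the loose side panel. Base board x -90 to 90, y -30 to 130 mm, top 45 mm above the bench. A side panel, top 99 mm above the bench, is already joined at y 130 to 154 mm. Battens 30 mm above the bench lie around.
- side_panel: Loose plywood side panel, 200 (x) x 24 x 90 mm high, 0.2 to 0.5 kg, on the assembly board, 4 to 7 mm off the base board's edge; a bolt with a 14 mm ball head (inside the open cam) and two dowels stick out of it into the board. Origin: bottom middle of its joint face; y points to the base board; it fills y -24 to 0. Drawn tight, its origin is at y = -30 mm in the rack's frame.
- cam (a joint): Turn of the open cam in rad: starts open at 0 to 0.15, grows clockwise seen from above. From about 0.4 it hooks the bolt head and draws the panel in; the gap is closed, and the cam locked, at about 1.3 to 1.5; hard stop at 1.75. It needs 0.1 to 0.2 N m and stays where it is left.
- cam_disc: Bright disc of the open cam, 35 mm diameter, level with the base board's top, in a black collar. Origin: on its axis at the slot's floor, 35 mm above the bench. The slot runs along this body's y through the centre and turns with the cam: 5.5 mm wide, 18 mm long, 10 mm deep, the top 4 mm flaring to 12.5 x 25 mm. At cam 0 the slot and its small red arrow (-y end) point at the loose panel.
- cam_slot (a point): Centre of the cam's slot at its mouth, level with the disc's top, 45 mm above the bench; y axis along the slot.
- flat_driver: Flat-blade screwdriver, green handle, 200 mm long, 0.16 kg, upright in one of the stand's holes. Origin: tip of the blade; z up the shaft, x along the blade's width. Blade 14 mm wide (x), 3 mm thick (y), 13 mm long; shaft 10 mm diameter to z = 105 mm; then a round black-ringed shoulder of 31 mm diameter, which sits on the stand; hexagon handle from z = 119 mm up.
- cross_driver: Screwdriver of the same shape with a grey handle and a cross tip, in the other hole of the stand: leave it.
- stand: Fixed plywood screwdriver stand, 200 mm (x) by 70 mm (y), 110 mm high, open below. Origin: bottom centre. Two through holes of 24 mm diameter in its top at x = -50 and 50 mm. A screwdriver hangs in a hole with its shoulder on the top and its tip 5 mm above the bench.
- hole_near (a point): Centre of the stand's hole at x = -50 mm (nearer the robot), at the top surface, 110 mm above the bench.
- hole_far (a point): Centre of the stand's hole at x = 50 mm, at the top surface, 110 mm above the bench.
- parts_bin: Cardboard parts bin, 280 x 110 x 100 mm, with steel pulleys in it. Origin: bottom centre. Leave it.
- fittings_tub: Blue plastic tub, 120 x 160 x 45 mm, with spare cams and dowels. Origin: bottom centre. Leave it.
- mallet: Rubber mallet lying on the bench, 290 mm long with a 100 mm head of 60 mm diameter. Origin: on the bench below the handle. Leave it.
- board_edge (a point): Middle of the top of the base board's free edge (y = -30 mm in the rack's frame), the edge to close; axes as the rack's. In this edge, 27 mm above the bench, are the bolt hole and two dowel holes.
- locked_cam (a point): Centre of the top of the rack's second cam, which looks the same as the open one but is already locked and fixed to the other side panel: leave it alone.
- driver_handle (a point): Middle of the green hexagon handle, 155 mm above the blade's tip, axes as flat_driver. The handle is 30 mm over flats, 72 mm long (119 to 191 mm from the tip). Two opposite flats face y and -y, so are parallel to the blade's broad sides; the others are turned 60 degrees either way.
Things that resemble listed ones, but are neither listed nor needed, are in the scene too. Of the things shaped like the flat_driver, the green one is meant.

How it is judged:
By the outcome, as a careful person would: the job done as asked, in the order asked, and still so for the second after the job is handed in, with the robot touching nothing.
It also fails if it takes over 58 s, if anything falls off the work surface, if the arm or the gripper's body presses on something with over 40 N, if the wrist force passes 120 N, or if a joint passes its speed limit or range.

## Working session

There is one attempt and no reset: what is moved stays moved. The work goes in short steps, Python scripts to look and compute and a tool call to move; the robot and the scene stay as the last step left them, time stands still between calls to the robot, and variables do not carry over. Pictures are saved under pics/ and viewed, and the job is handed in when it is done.

Besides the shell and the picture viewer there is one more tool, called after ">>>" as name(argument=value, ...) on one line, values as JSON. send_rows: Moves the arm, as the interface text tells. Its arguments: {"type":"object","properties":{"targets":{"type":"array","items":{"type":"array"}},"newtons":{"type":"number"}},"required":["targets"]}

```bash
ls; mkdir -p pics; python3 - <<'E'
from plant import robot, optics, ticket
import cv2
s=robot.read_state(); print({k:(v if not hasattr(v,'round') else v) for k,v in s.items()})
for n in("scene","top","wrist"):
    c=optics.read_camera(n); cv2.imwrite(f"pics/{n}0.png",c["color"][:,:,::-1]); print(n,c["K"],c["position"],c["orientation"],[k for k in c])
E
```

```text
pics
{'t': 0.0, 'q': array([ 1.22563585e+00,  1.31148152e-01,  1.48929484e+00, -6.31036116e-05,
        1.52303726e+00, -8.53822720e-02]), 'dq': array([ 0.00084989,  0.00019837,  0.00041634,  0.00182295, -0.00156448,
       -0.00129146]), 'joint_torque': array([-1.25629725e-05, -5.59837639e+01, -4.91770685e+01,  7.69314333e-02,
        3.49753769e-02, -1.75662412e-04]), 'tool_pos': array([0.15390903, 0.579309  , 0.21758671]), 'orientation': array([-4.06863005e-01, -3.11478922e+00,  2.91743316e-03]), 'force': array([-0.22661047, -1.05920376,  0.05453985]), 'wrist_torque': array([ 0.00276025, -0.01283862,  0.01046415]), 'opening': 0.09282341691299399}
scene [[483.89772932   0.         283.07646947]
 [  0.         483.89772932 206.42590859]
 [  0.           0.           1.        ]] [1.36368933 0.28541499 1.22373363] [0.4722893  0.65955053 1.76372495] ['color', 'K', 'position', 'orientation']
top [[427.44093172   0.         283.48846853]
 [  0.         427.44093172 225.39220622]
 [  0.           0.           1.        ]] [ 0.25628767 -0.0155645   1.31203428] [ 0.15321314 -0.14226652 -1.56828569] ['color', 'K', 'position', 'orientation']
wrist [[332.43130941   0.         281.37661103]
 [  0.         332.43130941 215.8973434 ]
 [  0.           0.           1.        ]] [0.07764293 0.59897303 0.38411748] [-0.24534005 -0.18564282  1.30111774] ['color', 'K', 'position', 'orientation']
```

View pics/scene0.png

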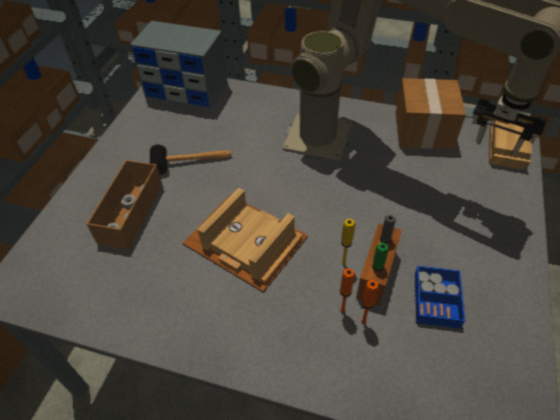

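View pics/top0.png

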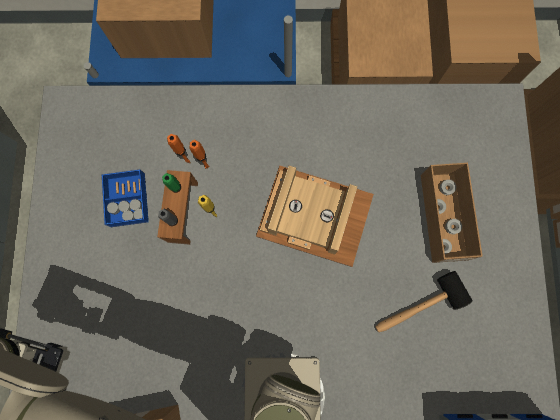

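View pics/wrist0.png

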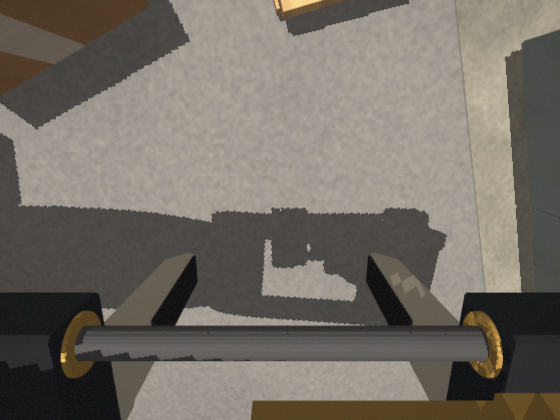

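```bash
cat > h.py <<'E'
from plant import robot, optics, ticket
import cv2, numpy as np
from scipy.spatial.transform import Rotation as R
def ray(c,uv):
    K=c["K"]; d=np.array([(uv[0]-K[0,2])/K[0,0],-(uv[1]-K[1,2])/K[1,1],-1.])
    return np.array(c["position"]),R.from_rotvec(c["orientation"]).apply(d)
def at_z(c,uv,z):
    p,d=ray(c,uv); return p+d*(z-p[2])/d[2]
def proj(c,X):
    x=R.from_rotvec(c["orientation"]).inv().apply(np.atleast_2d(X)-c["position"]); K=c["K"]
    return np.c_[K[0,0]*x[:,0]/-x[:,2]+K[0,2], K[1,1]*-x[:,1]/-x[:,2]+K[1,2]]
def crop(c,u0,u1,v0,v1,f,name):
    im=c["color"][v0:v1,u0:u1,::-1]; cv2.imwrite("pics/"+name,cv2.resize(im,None,fx=f,fy=f,interpolation=cv2.INTER_CUBIC))
E
python3 - <<'E'
from h import *
for n in("top","scene"):
    c=optics.read_camera(n)
    for nm in("rack","side_panel","cam_disc","locked_cam","flat_driver","stand","driver_handle"):
        for r in optics.cut_out(n,nm): print(n,nm,round(r["confidence"],2),np.round(r["point"],1),r["region"].sum(),at_z(c,r["point"],.045).round(3))
    if n=="top": crop(c,250,385,155,275,5,"rack_top.png"); crop(c,90,230,125,250,5,"stand_top.png")
    else: crop(c,180,310,180,290,5,"rack_scene.png")
    np.save(f"/tmp/{n}.npy",c,allow_pickle=True)
E
```

```text
top rack 0.81 [310.2 216.6] 6962 [ 0.524 -0.088  0.045]
top side_panel 0.86 [339.9 222.1] 719 [ 0.507 -0.177  0.045]
top side_panel 0.66 [451.6 214.7] 4703 [ 0.529 -0.515  0.045]
top cam_disc 0.66 [167.4 219.6] 226 [0.516 0.345 0.045]
top locked_cam 0.86 [308.7 215.6] 6667 [ 0.527 -0.083  0.045]
top flat_driver 0.78 [197.  152.6] 237 [0.73  0.263 0.045]
top flat_driver 0.64 [208.1 200.8] 222 [0.575 0.223 0.045]
top flat_driver 0.57 [173.6 183.8] 222 [0.629 0.331 0.045]
top flat_driver 0.57 [176.4 147.3] 263 [0.748 0.328 0.045]
top stand 0.56 [180.9 206.7] 1539 [0.556 0.306 0.045]
top driver_handle 0.77 [172.2 180.3] 230 [0.64  0.336 0.045]
top driver_handle 0.7 [173.9 146.2] 271 [0.751 0.336 0.045]
top driver_handle 0.52 [197.4 149.9] 258 [0.739 0.262 0.045]
top driver_handle 0.46 [203.5 200.7] 203 [0.575 0.237 0.045]
scene rack 0.74 [254.1 246.9] 5589 [ 0.584 -0.053  0.045]
scene side_panel 0.9 [222.4 214.4] 1136 [ 0.492 -0.19   0.045]
scene cam_disc 0.53 [234.3 228.3] 64 [ 0.534 -0.134  0.045]
scene locked_cam 0.92 [251.2 239.3] 5458 [ 0.559 -0.07   0.045]
scene flat_driver 0.85 [348.7 236.9] 411 [0.471 0.211 0.045]
scene flat_driver 0.7 [345.5 283.8] 390 [0.635 0.235 0.045]
scene flat_driver 0.65 [370.1 296.6] 431 [0.656 0.308 0.045]
scene flat_driver 0.41 [253.1 242.4] 5634 [ 0.569 -0.061  0.045]
scene stand 0.58 [374. 272.] 1107 [0.574 0.305 0.045]
scene driver_handle 0.89 [378.7 255.7] 324 [0.515 0.309 0.045]
scene driver_handle 0.88 [346.2 232.9] 347 [0.458 0.201 0.045]
scene driver_handle 0.88 [343.3 282.6] 398 [0.632 0.228 0.045]
scene driver_handle 0.64 [368.1 297.3] 396 [0.66  0.303 0.045]
scene driver_handle 0.41 [127.8 204.4] 4153 [ 0.535 -0.5    0.045]
```

View pics/rack_top.png

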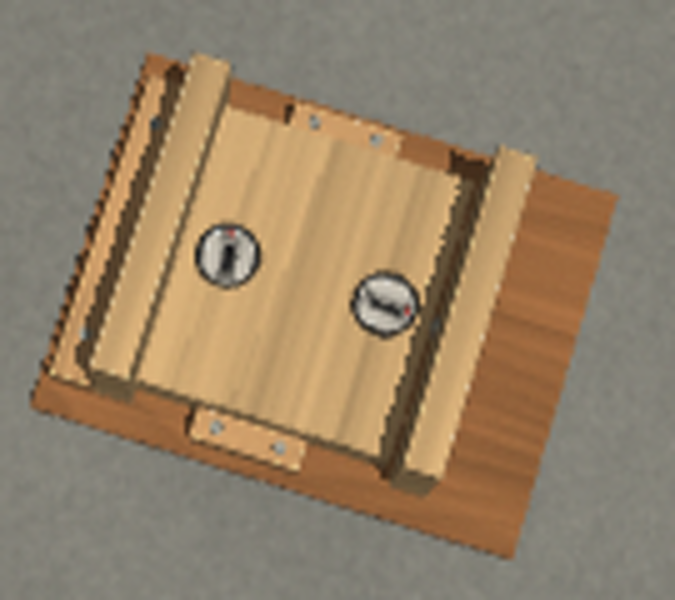

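View pics/rack_scene.png

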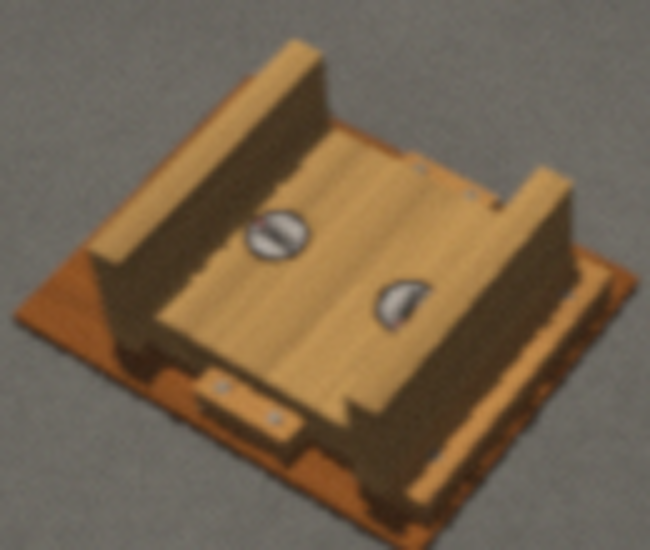

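View pics/stand_top.png

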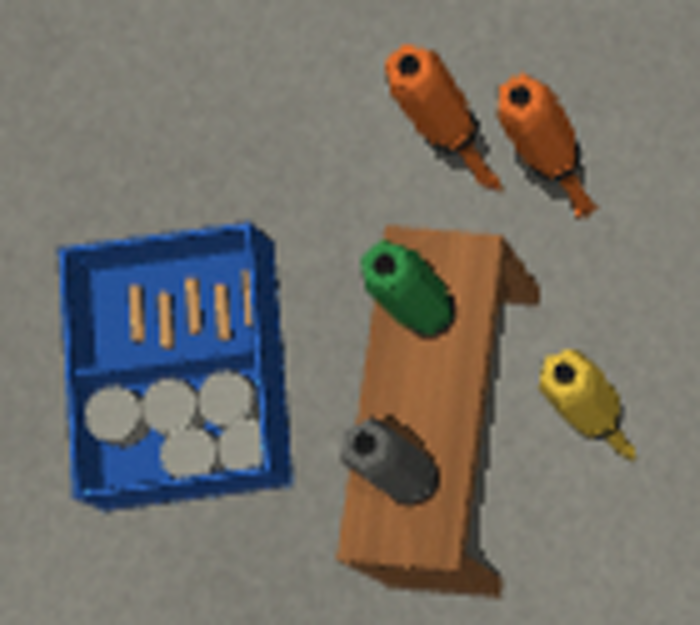

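```bash
python3 - <<'E'
from h import *
c=np.load("/tmp/top.npy",allow_pickle=True).item()
f=lambda u0,v0,a,b:(u0+(a+.5)/5-.5,v0+(b+.5)/5-.5)
for n,a,b,z in(("green top",385,264,.205),("grey top",366,443,.205),("st tl",386,227,.11),("st tr",502,236,.11),("st br",460,570,.11),("st bl",338,557,.11),
  ("yellow",565,372,.2),("or1",408,64,.2),("or2",518,95,.2)):
    print(n,at_z(c,f(90,125,a,b),z).round(4))
for n,a,b,z in(("cam open",386,304,.045),("cam locked",228,255,.045),("base tr",458,177,.045),("base br",381,457,.045),("abd tr",617,196,.009),("abd br",515,557,.009),("abd bl",35,408,.009)):
    print(n,at_z(c,f(250,155,a,b),z).round(4))
s=np.load("/tmp/scene.npy",allow_pickle=True).item()
for n,a,b,z in(("cam open",277,236,.045),):
    print(n,at_z(s,f(180,180,a,b),z).round(4))
st=robot.read_state();Rt=R.from_rotvec(st["orientation"]);w=optics.read_camera("wrist")
print(Rt.as_matrix().round(3)); print(Rt.inv().apply(w["position"]-st["tool_pos"]),(Rt.inv()*R.from_rotvec(w["orientation"])).as_matrix().round(3))
E
```

```text
green top [0.5999 0.3073 0.205 ]
grey top [0.501  0.3125 0.205 ]
st tl [0.6521 0.3355 0.11  ]
st tr [0.6462 0.2669 0.11  ]
st br [0.4477 0.2832 0.11  ]
st bl [0.4554 0.3533 0.11  ]
yellow [0.5408 0.209  0.2   ]
or1 [0.7164 0.3017 0.2   ]
or2 [0.698  0.2401 0.2   ]
cam open [ 0.5279 -0.1382  0.045 ]
cam locked [ 0.5587 -0.0427  0.045 ]
base tr [ 0.6072 -0.1839  0.045 ]
base br [ 0.4344 -0.1332  0.045 ]
abd tr [ 0.6045 -0.2882  0.009 ]
abd br [ 0.3778 -0.2169  0.009 ]
abd bl [0.4706 0.0765 0.009 ]
cam open [ 0.5276 -0.134   0.045 ]
[[-0.966  0.257 -0.   ]
 [ 0.257  0.966  0.   ]
 [ 0.     0.    -1.   ]]
[ 0.0787868  -0.0009586  -0.16640022] [[-0.001  0.959  0.282]
 [ 1.     0.001  0.001]
 [ 0.001  0.282 -0.959]]
```

>>> send_rows(targets=[[1, [0, 0, -40], 0], [1, [-45, -13, -4], 0], [1, [-46, -14, -4], 0], [1, [-46, -14, -4], 0], [1, [-46, -14, -4], 0], [1, [-46, -14, -4], 0], [1, [-46, -14, -4], 0], [1, [-46, -14, -4], 0], [1, [-46, -14, -4], 0], [1, [-46, -14, -4], 0], [1, [-46, -14, -4], 0], [1, [-42, -10, -4], 0]], newtons=30)

```text
t: 2.2
tool_pos: [0.6018, 0.3054, 0.3029]
orientation: [0.408, 3.115, -0.0]
force: [0.8, 1.3, 0.9]
opening: 0.093
```

>>> send_rows(targets=[[1, [0, 0, 0], 0], [1, [0, 0, 0], 0], [1, [0, 0, 0], 0]])

```text
t: 2.5
tool_pos: [0.5993, 0.3078, 0.3026]
orientation: [-0.406, -3.115, -0.0]
force: [-0.1, 0.8, 0.5]
opening: 0.0927
```

```bash
python3 - <<'E'
from h import *
c=optics.read_camera("wrist"); s=robot.read_state(); print(s["tool_pos"],s["q"].round(2),s["t"])
print(R.from_rotvec(s["orientation"]).as_matrix().round(3))
cv2.imwrite("pics/w1.png",c["color"][:,:,::-1]); np.save("/tmp/w1.npy",c,allow_pickle=True)
for r in optics.cut_out("wrist","driver_handle"): print(r["confidence"],r["point"],r["region"].sum())
E
```

```text
[0.59909584 0.30811267 0.30278769] [ 0.4   0.32  1.12  0.    1.7  -0.91] 2.55
[[-0.967  0.256 -0.   ]
 [ 0.256  0.967  0.   ]
 [ 0.     0.    -1.   ]]
0.89 [184.5, 220.5] 2156
0.77 [281.0, 202.3] 1562
0.57 [132.3, 228.5] 1846
```

View pics/w1.png

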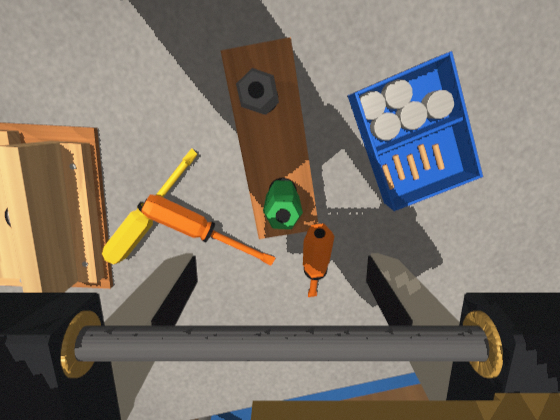

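```bash
python3 - <<'E'
from h import *
T=np.load("/tmp/top.npy",allow_pickle=True).item();S=np.load("/tmp/scene.npy",allow_pickle=True).item();W=np.load("/tmp/w1.npy",allow_pickle=True).item()
f=lambda a,b:(90+(a+.5)/5-.5,125+(b+.5)/5-.5)
def tri(obs):
    A=np.zeros((3,3));b=np.zeros(3);rs=[]
    for c,uv in obs:
        p,d=ray(c,uv);d/=np.linalg.norm(d);M=np.eye(3)-np.outer(d,d);A+=M;b+=M@p;rs.append((p,d))
    X=np.linalg.solve(A,b);return X.round(3),[round(float(np.linalg.norm(np.cross(X-p,d)))*1e3,1) for p,d in rs]
print("y butt",tri([(T,f(565,372)),(S,(349,220)),(W,(108,256))]))
print("y tip",tri([(T,f(630,457)),(S,(345,264)),(W,(196,152))]))
print("o butt TS",tri([(T,f(518,95)),(S,(348,271))]), "o tip",tri([(T,f(585,212)),(S,(344,313))]))
print("o2 butt TS",tri([(T,f(408,64)),(S,(373,284))]), "o2 tip",tri([(T,f(498,186)),(S,(365,323))]))
print("g butt",tri([(T,f(385,264)),(S,(380,244)),(W,(283,216))]))
crop(S,325,410,205,330,5,"stand_scene.png"); crop(W,100,360,30,300,3,"w1c.png")
E
```

```text
y butt (array([0.558, 0.201, 0.246]), [28.6, 15.0, 27.6])
y tip (array([0.537, 0.208, 0.   ]), [1.9, 9.5, 7.8])
o butt TS (array([0.696, 0.24 , 0.205]), [0.7, 0.7]) o tip (array([ 0.699,  0.244, -0.005]), [3.5, 3.5])
o2 butt TS (array([0.715, 0.304, 0.202]), [2.5, 2.5]) o2 tip (array([ 0.715,  0.304, -0.002]), [6.3, 6.3])
g butt (array([0.597, 0.306, 0.21 ]), [0.8, 2.6, 2.9])
```

View pics/stand_scene.png

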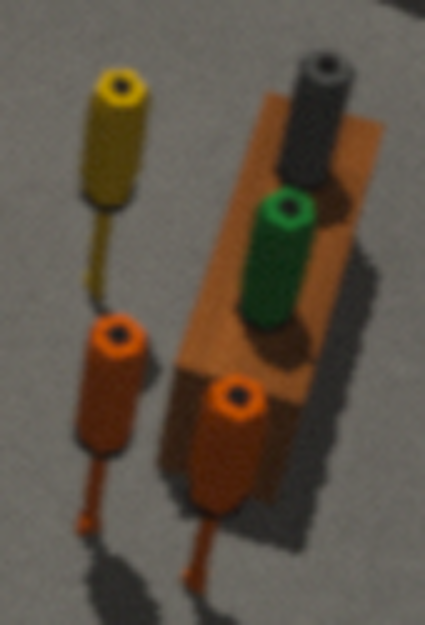

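View pics/w1c.png

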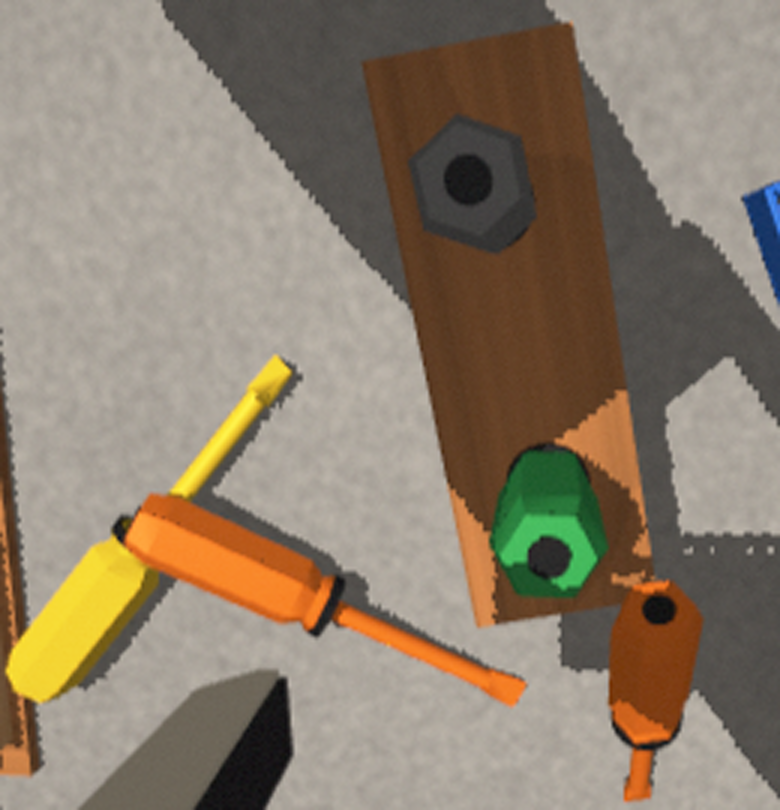

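```bash
python3 - <<'E'
from h import *
S=optics.read_camera("scene");T=optics.read_camera("top"); W=optics.read_camera("wrist")
crop(S,180,500,150,350,2,"s2.png");crop(T,80,400,110,290,2,"t2.png");cv2.imwrite("pics/w2.png",W["color"][:,:,::-1])
for n,c in(("T",T),("S",S),("W",W)): np.save(f"/tmp/{n}2.npy",c,allow_pickle=True)
print(robot.read_state()["t"])
E
```

```text
2.75
```

View pics/s2.png

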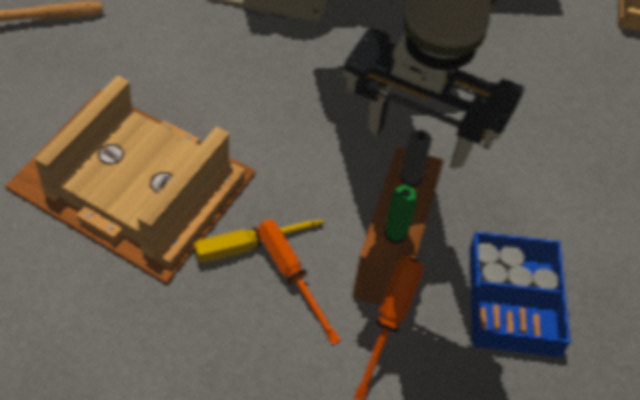

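View pics/t2.png

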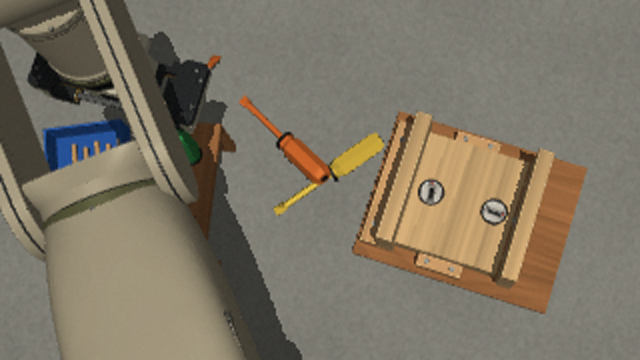

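View pics/w2.png

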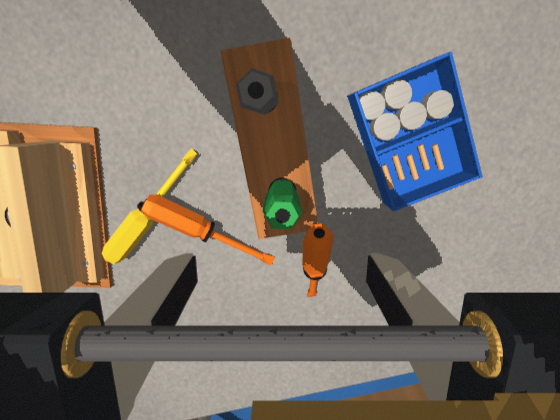

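```bash
python3 - <<'E'
from h import *
W=np.load("/tmp/W2.npy",allow_pickle=True).item();S=np.load("/tmp/S2.npy",allow_pickle=True).item()
crop(W,250,350,165,300,6,"w2c.png")
def tri(obs):
    A=np.zeros((3,3));b=np.zeros(3);rs=[]
    for c,uv in obs:
        p,d=ray(c,uv);d/=np.linalg.norm(d);M=np.eye(3)-np.outer(d,d);A+=M;b+=M@p;rs.append((p,d))
    X=np.linalg.solve(A,b);return X.round(3),[round(float(np.linalg.norm(np.cross(X-p,d)))*1e3,1) for p,d in rs]
print(tri([(W,(320,230)),(S,(386,279))]))
print(tri([(W,(312,296)),(S,(361,349))]))
E
```

```text
(array([0.645, 0.338, 0.131]), [0.2, 0.2])
(array([0.794, 0.309, 0.006]), [3.6, 3.6])
```

View pics/w2c.png

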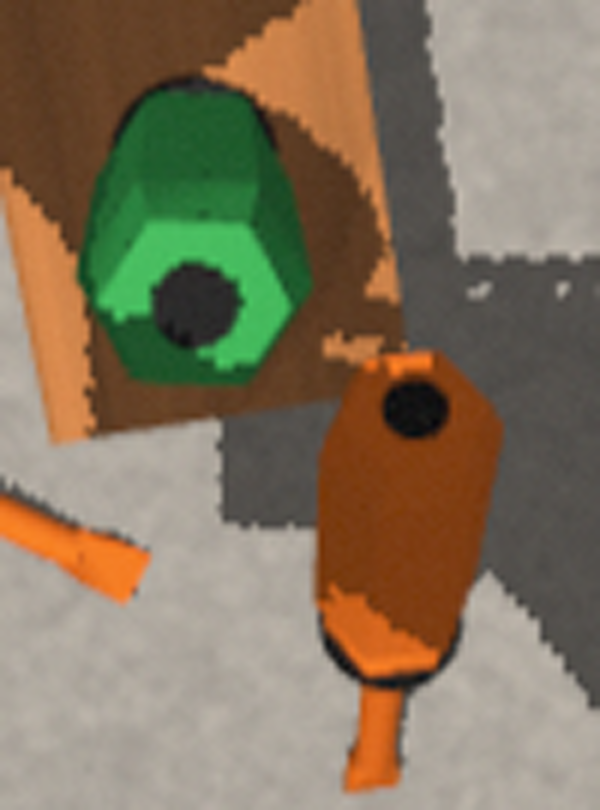

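```bash
python3 - <<'E'
from h import *
W=np.load("/tmp/W2.npy",allow_pickle=True).item()
f=lambda a,b:(250+(a+.5)/6-.5,165+(b+.5)/6-.5)
for a,b in((95,302),(160,222),(245,225),(295,303),(195,303)): print(at_z(W,f(a,b),.205).round(4))
s=robot.read_state();Rt=R.from_rotvec(s["orientation"])
print(s["tool_pos"],Rt.inv().apply(at_z(W,f(195,303),.205)-s["tool_pos"])*1e3)
E
```

```text
[0.5938 0.2948 0.205 ]
[0.5851 0.3064 0.205 ]
[0.5885 0.3176 0.205 ]
[0.601  0.3215 0.205 ]
[0.5975 0.3081 0.205 ]
[0.59923734 0.30808584 0.30306817] [ 1.7575377  -0.45729856 98.06740826]
```

>>> send_rows(targets=[[1, [1, 0, 0], -0.131], [1, [0, 0, 0], -0.131], [1, [0, 0, 0], -0.131], [1, [0, 0, 0], -0.131], [1, [0, 0, 25], 0], [1, [0, 0, 30], 0], [1, [0, 0, 30], 0], [1, [0, 0, 30], 0], [1, [0, 0, 25], 0], [1, [0, 0, 15], 0], [1, [0, 0, 7], 0], [1, [0, 0, 0], 0]], newtons=20)

```text
t: 3.95
tool_pos: [0.5986, 0.3075, 0.1402]
orientation: [0.414, -3.113, 0.0]
force: [0.6, -0.4, 1.3]
opening: 0.0931
```

>>> send_rows(targets=[[-1, [0, 0, 0], 0], [-1, [0, 0, 0], 0], [-1, [0, 0, 0], 0], [-1, [0, 0, 0], 0], [-1, [0, 0, 0], 0], [-1, [0, 0, 0], 0], [-1, [0, 0, 0], 0], [-1, [0, 0, 0], 0]])

```text
t: 4.75
tool_pos: [0.599, 0.3075, 0.1406]
orientation: [0.414, -3.114, -0.0]
force: [-1.0, 1.9, 1.6]
opening: 0.0336
```

>>> send_rows(targets=[[-1, [0, 0, 0], 0], [-1, [0, 0, 0], 0], [-1, [0, 0, 0], 0]], newtons=50)

```text
t: 5.05
tool_pos: [0.599, 0.3076, 0.1406]
orientation: [0.414, -3.114, -0.0]
force: [-0.2, 1.2, 1.0]
opening: 0.0298
```

```bash
python3 - <<'E'
from h import *
W=optics.read_camera("wrist"); cv2.imwrite("pics/w3.png",W["color"][:,:,::-1]); S=optics.read_camera("scene"); crop(S,300,460,180,340,4,"s3.png")
print(robot.read_state()["opening"])
E
```

```text
0.029792938159751307
```

View pics/w3.png

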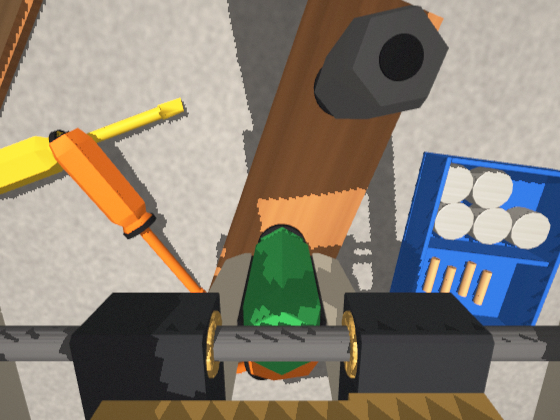

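View pics/s3.png

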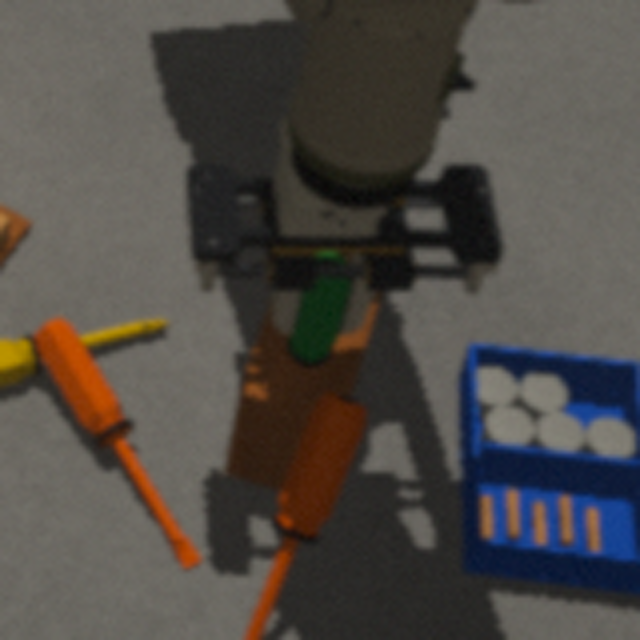

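>>> send_rows(targets=[[-1, [0, 0, -10], 0], [-1, [0, 0, -20], 0], [-1, [0, 0, -30], 0], [-1, [0, 0, -35], 0], [-1, [0, 0, -35], 0], [-1, [0, 0, -35], 0], [-1, [0, 0, -35], 0], [-1, [0, 0, -15], 0], [-1, [0, 0, 0], 0], [-1, [0, 0, 0], 0]])

```text
t: 6.15
tool_pos: [0.5991, 0.3073, 0.3553]
orientation: [0.414, -3.114, 0.0]
force: [0.7, 0.1, -2.9]
opening: 0.0295
```

```bash
python3 - <<'E'
from h import *
W=optics.read_camera("wrist"); cv2.imwrite("pics/w4.png",W["color"][:,:,::-1]); crop(W,200,360,160,360,4,"w4c.png");S=optics.read_camera("scene"); crop(S,300,460,130,290,4,"s4.png")
print(robot.read_state()["opening"],robot.read_state()["q"])
np.save("/tmp/W4.npy",W,allow_pickle=True)
E
```

```text
0.02994341650058005 [ 3.97975719e-01  3.27705521e-01  1.01838844e+00 -1.04359110e-04
  1.79883828e+00 -1.43695512e+00]
```

View pics/w4.png

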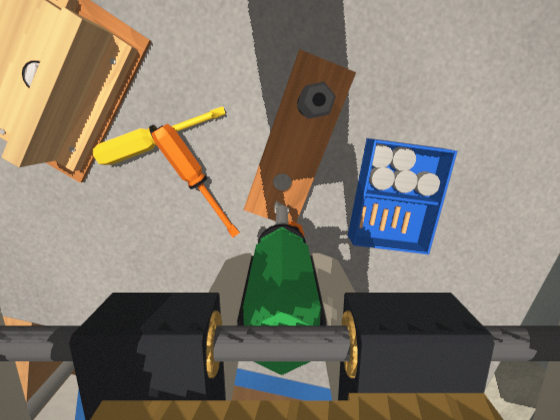

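View pics/w4c.png

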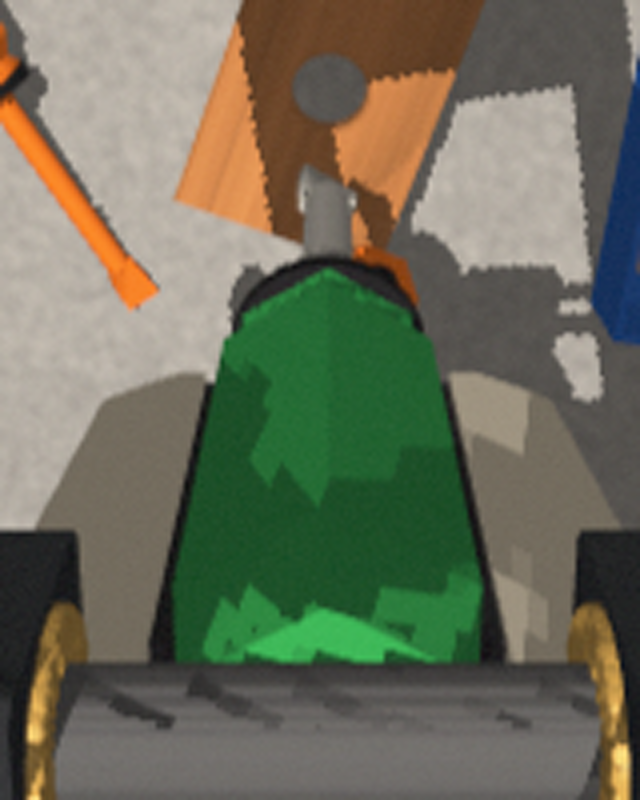

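View pics/s4.png

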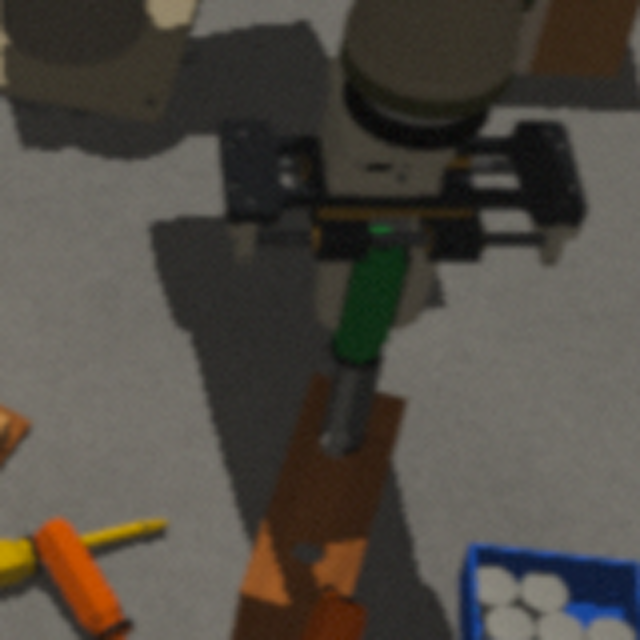

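```bash
python3 - <<'E'
from h import *
W=np.load("/tmp/W4.npy",allow_pickle=True).item();s=robot.read_state();Rt=R.from_rotvec(s["orientation"])
base=cv2.resize(W["color"][185:230,260:305,::-1],None,fx=12,fy=12,interpolation=cv2.INTER_CUBIC)
ims=[base]
for a in(0,60,-60):
    im=base.copy()
    e=np.array([np.cos(np.radians(a)),np.sin(np.radians(a)),0]);n=np.array([-e[1],e[0],0])
    for z in(0,-13):
        P=[ [0,0,136+z]+i*7*e+j*1.5*n for i,j in((1,1),(1,-1),(-1,-1),(-1,1))]
        q=proj(W,Rt.apply(P)+s["tool_pos"]); q=((q-[260,185]+.5)*12).astype(int)
        cv2.polylines(im,[q],True,(0,0,255) if z==0 else (255,0,0),1)
    ims.append(im)
o=np.vstack([np.hstack(ims[:2]),np.hstack(ims[2:])]); cv2.imwrite("pics/blade.png",cv2.resize(o,(600,600),interpolation=cv2.INTER_AREA))
E
```

```text
(no output)
```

View pics/blade.png

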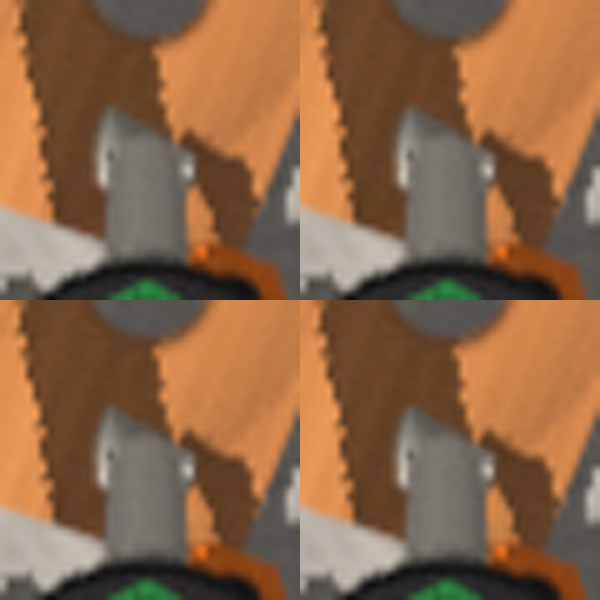

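```bash
python3 - <<'E'
from h import *
W=np.load("/tmp/W4.npy",allow_pickle=True).item();s=robot.read_state();Rt=R.from_rotvec(s["orientation"])
base=cv2.resize(W["color"][165:235,250:320,::-1],None,fx=8,fy=8,interpolation=cv2.INTER_CUBIC)
ims=[base]
for a in(0,60,-60):
    im=base.copy()
    e=np.array([np.cos(np.radians(a)),np.sin(np.radians(a)),0]);n=np.array([-e[1],e[0],0])
    for z in(0,-13):
        P=[ [0,0,136+z]+i*7*e+j*1.5*n for i,j in((1,1),(1,-1),(-1,-1),(-1,1))]
        q=proj(W,Rt.apply(P)+s["tool_pos"]); print(a,z,q.mean(0).round(1),q.round(1)[0]); q=((q-[250,165]+.5)*8).astype(np.int32).reshape(-1,1,2)
        cv2.polylines(im,[q],True,(0,0,255) if z==0 else (255,0,0),2)
    ims.append(im)
o=np.vstack([np.hstack(ims[:2]),np.hstack(ims[2:])]); cv2.imwrite("pics/blade2.png",cv2.resize(o,(600,600),interpolation=cv2.INTER_AREA))
E
```

```text
0 0 [281.3 116.9] [285.2  98.3]
0 -13 [281.3 116.8] [285.6  96.2]
60 0 [281.4 117.1] [298.7 111.3]
60 -13 [281.4 117.1] [300.6 110.6]
-60 0 [281.2 117.1] [267.6 104.3]
-60 -13 [281.2 117.1] [266.2 102.9]
```

View pics/blade2.png

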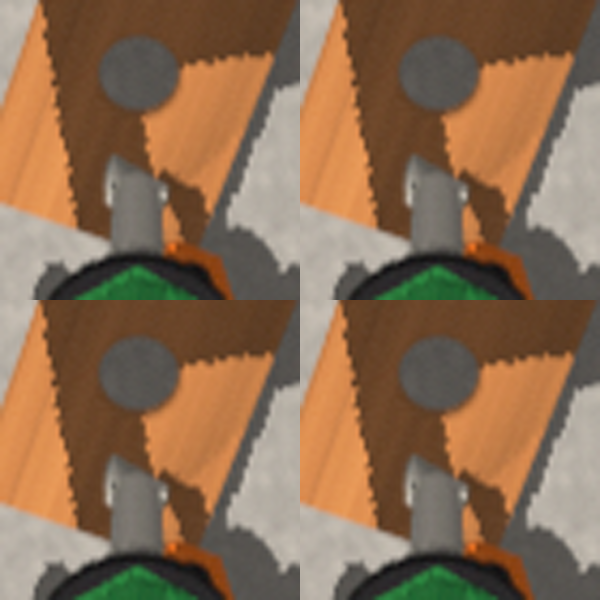

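```bash
cat > blade.py <<'E'
from h import *
def blade(W,s,name,angs=(0,60,-60),L=136,off=(0,0),z0=None):
    Rt=R.from_rotvec(s["orientation"])
    c=proj(W,Rt.apply([[off[0]/1e3,off[1]/1e3,L/1e3]])+s["tool_pos"])[0].round().astype(int); u,v=c-35; 
    base=cv2.resize(W["color"][v:v+70,u:u+70,::-1],None,fx=8,fy=8,interpolation=cv2.INTER_CUBIC)
    ims=[base]
    for a in angs:
        im=base.copy()
        e=np.array([np.cos(np.radians(a)),np.sin(np.radians(a)),0]);n=np.array([-e[1],e[0],0])
        for z in(0,-13):
            P=np.array([ [off[0],off[1],L+z]+i*7*e+j*1.5*n for i,j in((1,1),(1,-1),(-1,-1),(-1,1))])/1e3
            q=proj(W,Rt.apply(P)+s["tool_pos"]); q=((q-[u,v]+.5)*8).astype(np.int32).reshape(-1,1,2)
            cv2.polylines(im,[q],True,(0,0,255) if z==0 else (255,0,0),1)
        ims.append(im)
    o=np.vstack([np.hstack(ims[:2]),np.hstack(ims[2:])]); cv2.imwrite("pics/"+name,cv2.resize(o,(800,800) if 0 else (600,600),interpolation=cv2.INTER_AREA)); print(c)
if __name__=="__main__":
    W=np.load("/tmp/W4.npy",allow_pickle=True).item();s=robot.read_state();blade(W,s,"blade3.png")
E
python3 blade.py
```

```text
[282 204]
```

View pics/blade3.png

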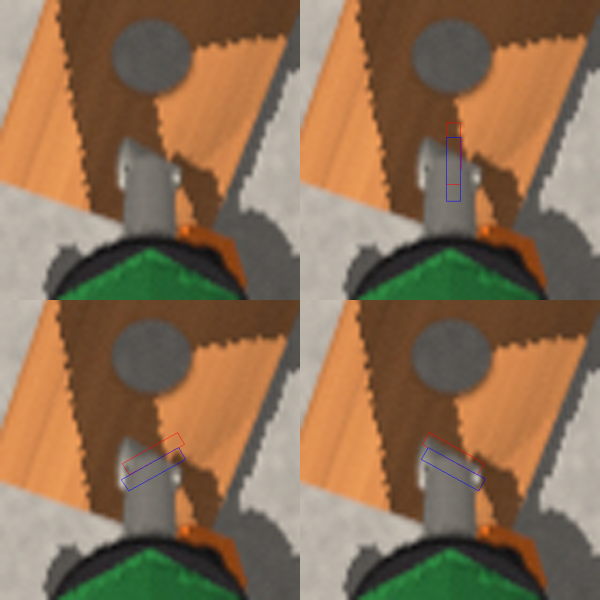

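>>> send_rows(targets=[[-1, [10, -20, 0], 0], [-1, [15, -34, 0], 0], [-1, [16, -36, 0], 0], [-1, [16, -36, 0], 0], [-1, [16, -36, 0], 0], [-1, [16, -36, 0], 0], [-1, [16, -36, 0], 0], [-1, [16, -36, 0], 0], [-1, [16, -36, 10], 0], [-1, [16, -36, 15], 0], [-1, [16, -36, 15], 0], [-1, [14, -32, 15], 0]])

```text
t: 7.45
tool_pos: [0.5281, -0.1377, 0.2982]
orientation: [0.413, -3.112, -0.002]
force: [0.9, 0.6, -1.8]
opening: 0.0299
```

>>> send_rows(targets=[[-1, [0, 0, 0], 0], [-1, [0, 0, 0], 0], [-1, [0, 0, 0], 0]])

```text
t: 7.75
tool_pos: [0.5295, -0.1353, 0.3004]
orientation: [0.415, -3.114, -0.001]
force: [-0.9, -0.5, -1.4]
opening: 0.0299
```

```bash
python3 - <<'E'
from blade import *
W=optics.read_camera("wrist"); s=robot.read_state(); cv2.imwrite("pics/w5.png",W["color"][:,:,::-1]); T=optics.read_camera("top")
np.save("/tmp/W5.npy",W,allow_pickle=True);np.save("/tmp/T5.npy",T,allow_pickle=True)
print(s["tool_pos"],s["q"].round(3),s["t"],s["opening"]); blade(W,s,"blade5.png",(-60,-65,-55))
print([ (r["confidence"],r["point"],r["region"].sum()) for r in optics.cut_out("wrist","cam_disc")])
E
```

```text
[ 0.52975253 -0.13506157  0.30085979] [-0.344 -0.034  1.509  0.     1.666 -2.18 ] 7.8 0.029579024662484306
[282 206]
[(0.86, [279.8, 179.4], np.int64(594)), (0.57, [313.7, 177.2], np.int64(31232))]
```

View pics/w5.png

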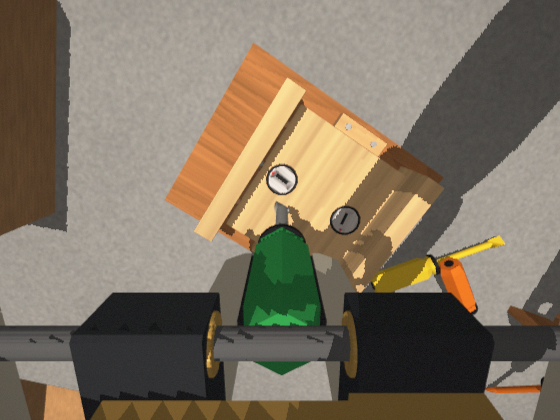

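View pics/blade5.png

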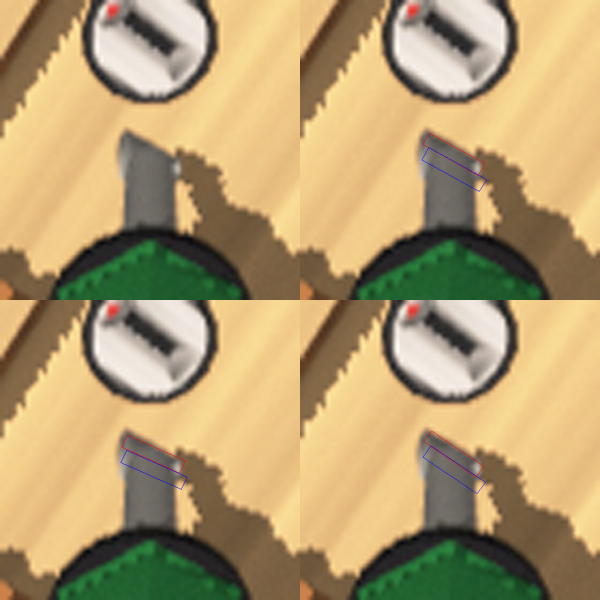

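```bash
python3 - <<'E'
from h import *
W=np.load("/tmp/W5.npy",allow_pickle=True).item()
crop(W,257,307,155,205,12,"disc.png")
im=W["color"].astype(int); 
# collar: dark ring -> fit ellipse via threshold of disc bright region
hsv=cv2.cvtColor(W["color"],cv2.COLOR_RGB2HSV); sub=(slice(155,205),slice(257,307))
m=((hsv[...,1]<60)&(hsv[...,2]>130))[sub].astype(np.uint8)
n,l,st,ce=cv2.connectedComponentsWithStats(m); i=1+st[1:,4].argmax(); print(st[i],ce[i])
cs,_=cv2.findContours((l==i).astype(np.uint8),cv2.RETR_EXTERNAL,cv2.CHAIN_APPROX_NONE)
h=cv2.convexHull(max(cs,key=len)); e=cv2.fitEllipse(h); print(e); ctr=np.array(e[0])+[257,155]; print(ctr,at_z(W,ctr,.045))
E
```

```text
[ 12  11  27  28 488] [24.7397541  24.55122951]
((24.51882553100586, 24.316654205322266), (26.204395294189453, 27.07527732849121), 145.1802215576172)
[281.51882553 179.31665421] [ 0.5257519  -0.13687463  0.045     ]
```

View pics/disc.png

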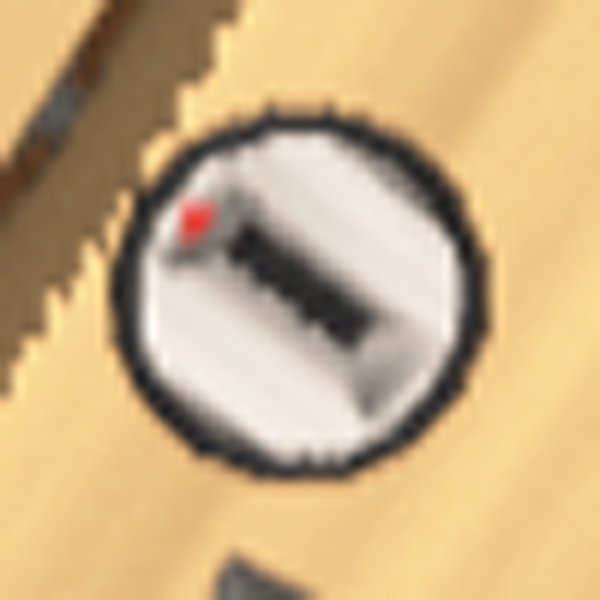

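>>> send_rows(targets=[[-1, [4, -1, 10], 0.053], [-1, [0, 0, 20], 0.052], [-1, [0, 0, 25], 0], [-1, [0, 0, 25], 0], [-1, [0, 0, 15], 0], [-1, [0, 0, 5], 0], [-1, [0, 0, 0], 0], [-1, [0, 0, 0], 0]])

```text
t: 8.7
tool_pos: [0.5267, -0.1382, 0.2021]
orientation: [-0.25, 3.13, -0.001]
force: [0.7, 0.6, -1.1]
opening: 0.0295
```

```bash
python3 - <<'E'
from blade import *
W=optics.read_camera("wrist"); s=robot.read_state(); T=optics.read_camera("top");S=optics.read_camera("scene")
np.save("/tmp/W6.npy",W,allow_pickle=True)
print(s["tool_pos"],s["q"].round(3),s["t"],s["opening"]); blade(W,s,"blade6.png",(-60,-65,-55))
crop(W,240,320,140,240,7,"w6.png"); crop(S,200,300,170,270,6,"s6.png")
E
```

```text
[ 0.52677208 -0.13835642  0.20229394] [-0.351 -0.014  1.668 -0.     1.485 -2.081] 8.75 0.029738655293058847
[282 206]
```

View pics/w6.png

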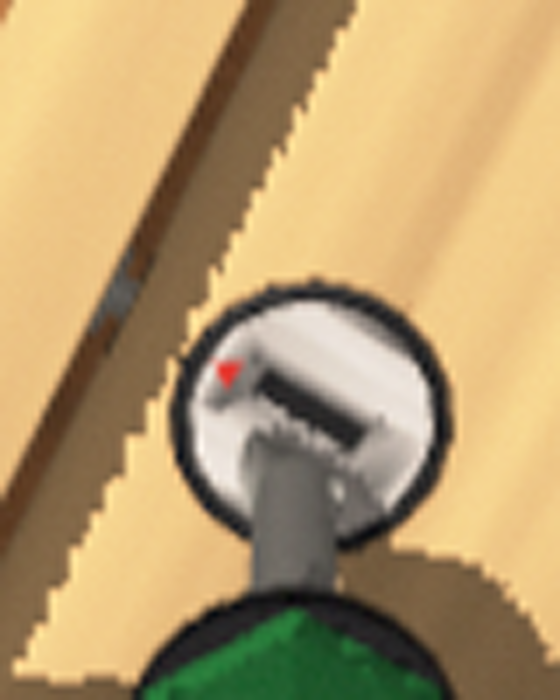

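View pics/s6.png

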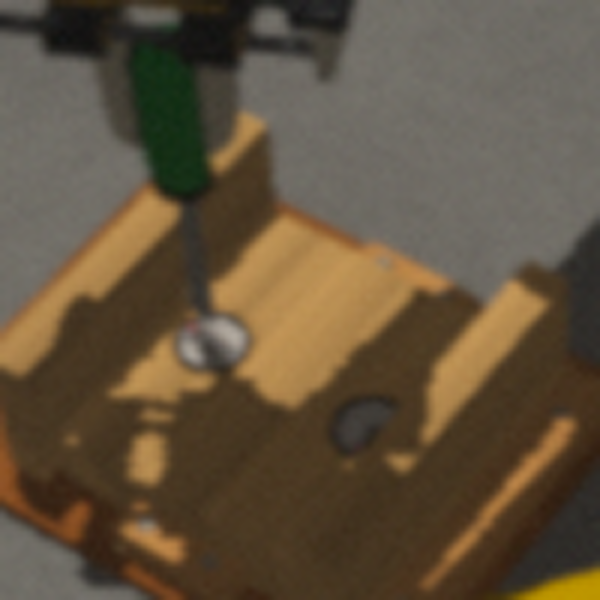

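View pics/blade6.png

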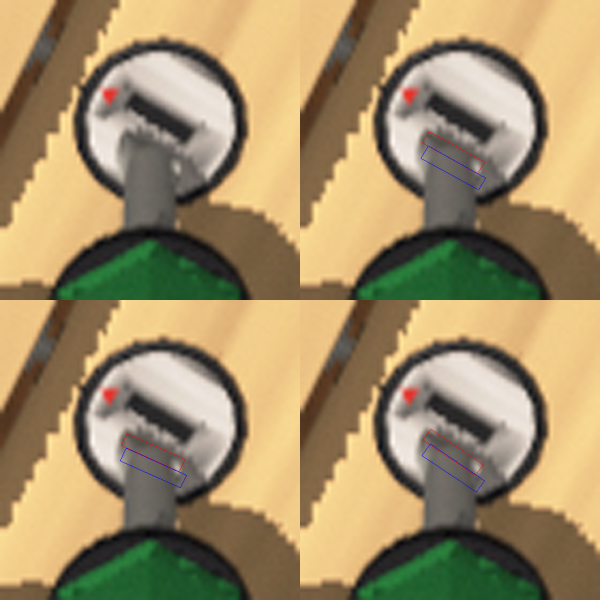

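```bash
python3 - <<'E'
from h import *
W=np.load("/tmp/W6.npy",allow_pickle=True).item();s=robot.read_state();Rt=R.from_rotvec(s["orientation"])
P=at_z(W,(284.1,199.1),.045);print(P,Rt.inv().apply(P-s["tool_pos"])*1e3)
f=lambda a,b:(240+(a+.5)/7-.5,140+(b+.5)/7-.5)
for a,b in((255,378),(362,440),(310,409)):
    print(Rt.inv().apply(at_z(W,f(a,b),.035)-s["tool_pos"])*1e3)
E
```

```text
[ 0.52522002 -0.1368896   0.045     ] [  1.47493429   1.90104547 157.08162932]
[  4.90102615  -6.33466024 167.08393306]
[ -4.46083792   9.41669854 167.08512751]
[  0.23812631   1.73125467 167.08428563]
```

>>> send_rows(targets=[[-1, [1, 2, 0], 0], [-1, [0, 0, 5], 0], [-1, [0, 0, 6], 0], [-1, [0, 0, 4], 0], [-1, [0, 0, 3], 0], [-1, [0, 0, 3], 0], [-1, [0, 0, 2], 0], [-1, [0, 0, 2], 0], [-1, [0, 0, 2], 0], [-1, [0, 0, 1], 0], [-1, [0, 0, 0], 0]], newtons=60)

```text
t: 9.95
tool_pos: [0.5248, -0.1364, 0.1727]
orientation: [-0.25, 3.131, -0.0]
force: [2.0, -0.5, -2.0]
opening: 0.0299
```

```bash
python3 - <<'E'
from h import *
W=optics.read_camera("wrist"); s=robot.read_state();np.save("/tmp/W7.npy",W,allow_pickle=True)
print(s["tool_pos"],s["force"],s["wrist_torque"],s["opening"]); crop(W,240,320,140,240,6,"w7.png")
E
```

```text
[ 0.52475337 -0.13642056  0.17270159] [ 1.03930104 -1.81478024 -2.62120242] [-0.18871562 -0.45228749 -0.00513057] 0.029859145523601156
```

View pics/w7.png

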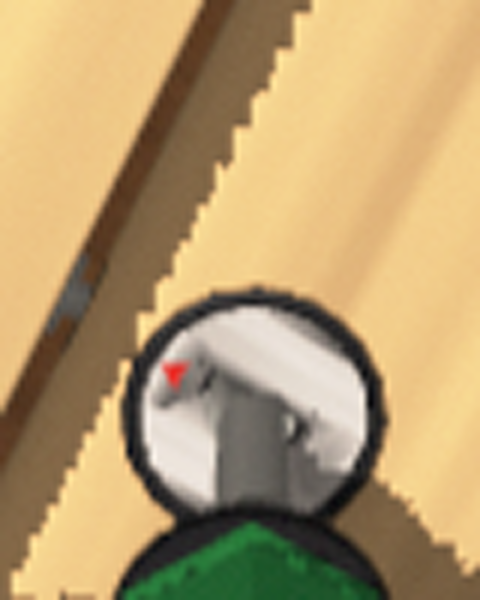

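>>> send_rows(targets=[[-1, [0, 0, 1], 0], [-1, [0, 0, 0], 0.1], [-1, [0, 0, 0], 0.1], [-1, [0, 0, 0], 0.1], [-1, [0, 0, 0], 0.1], [-1, [0, 0, 0], 0.1], [-1, [0, 0, 0], 0.1], [-1, [0, 0, 0], 0.1], [-1, [0, 0, 0], 0.1], [-1, [0, 0, 0], 0]])

```text
t: 11.0
tool_pos: [0.5249, -0.1367, 0.1718]
orientation: [0.991, 2.98, -0.001]
force: [2.7, -1.7, -2.4]
opening: 0.0294
```

```bash
python3 - <<'E'
from h import *
W=optics.read_camera("wrist"); s=robot.read_state();np.save("/tmp/W8.npy",W,allow_pickle=True)
print(s["tool_pos"],s["force"],s["wrist_torque"],s["opening"],s["q"].round(3)); crop(W,220,340,120,240,5,"w8.png")
E
```

```text
[ 0.52481964 -0.13664258  0.1717907 ] [ 2.38377096 -2.35447468 -1.85690308] [-0.7662373  -0.71094187  0.06004473] 0.029722956813562157 [-0.349  0.     1.71  -0.     1.43  -1.281]
```

View pics/w8.png

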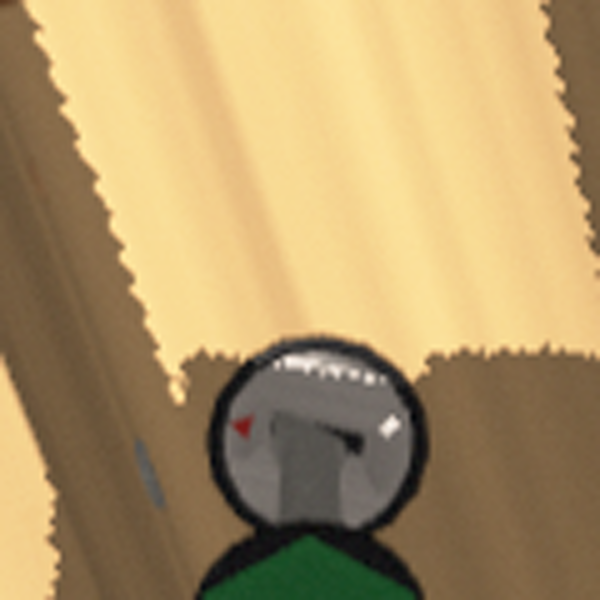

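>>> send_rows(targets=[[-1, [0, 0, 0], 0.1], [-1, [0, 0, 0], 0.1], [-1, [0, 0, 0], 0.1], [-1, [0, 0, 0], 0.1], [-1, [0, 0, 0], 0.1], [-1, [0, 0, 0], 0.1], [-1, [0, 0, 0], 0.1], [-1, [0, 0, 0], 0.05], [-1, [0, 0, 0], 0], [-1, [0, 0, 0], 0]])

```text
t: 12.05
tool_pos: [0.5246, -0.1361, 0.1717]
orientation: [-2.009, -2.416, -0.001]
force: [0.8, 0.4, -0.5]
opening: 0.0295
```

```bash
python3 - <<'E'
from h import *
W=optics.read_camera("wrist"); s=robot.read_state();np.save("/tmp/W9.npy",W,allow_pickle=True)
print(s["tool_pos"],s["force"],s["wrist_torque"],s["opening"],s["q"].round(3)); crop(W,200,340,100,240,4,"w9.png")
crop(optics.read_camera("scene"),190,310,150,270,5,"s9.png")
E
```

```text
[ 0.5246174  -0.13608008  0.17173831] [0.68961018 1.2512993  0.10397378] [ 0.10907696 -0.34931152  0.08815633] 0.030097546088682578 [-0.349  0.     1.71   0.     1.431 -0.532]
```

View pics/w9.png

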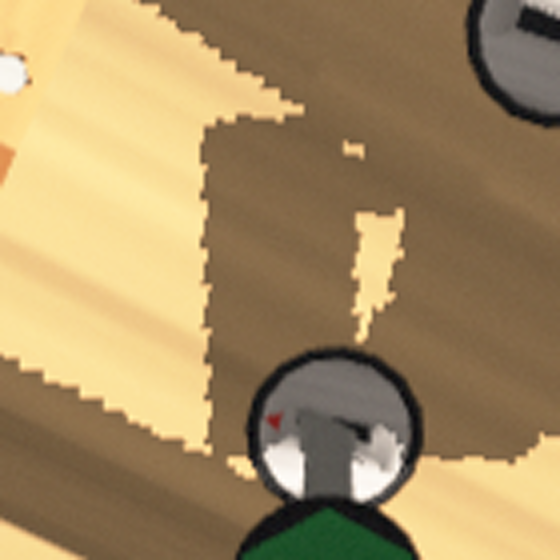

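View pics/s9.png

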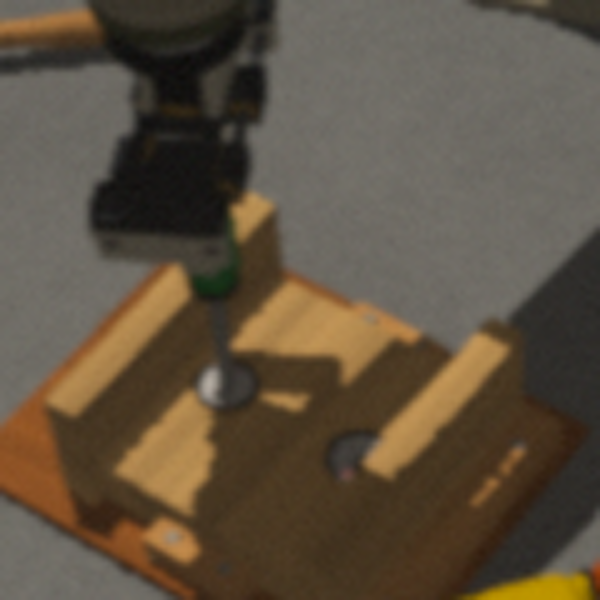

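```bash
cat > camang.py <<'E'
from h import *
def ang(W,c,a):
    v=at_z(W,a,.045)-at_z(W,c,.045); return np.degrees(np.arctan2(v[1],v[0])),np.linalg.norm(v)*1e3
E
python3 - <<'E'
from camang import *
L=lambda n:np.load(f"/tmp/{n}.npy",allow_pickle=True).item()
g=lambda u,v,f,a,b:(u+(a+.5)/f-.5,v+(b+.5)/f-.5)
print(ang(L("W5"),(281.5,179.3),g(257,155,12,195,222)))
print(ang(L("W6"),(284.1,199.1),g(240,140,7,229,374)))
print(ang(L("W8"),g(220,120,5,318,440),g(220,120,5,243,427)))
print(ang(L("W9"),g(200,100,4,335,426),g(200,100,4,274,421)))
E
```

```text
(np.float64(-110.83647307893061), np.float64(13.71283329874988))
(np.float64(-108.8075733674141), np.float64(13.308849235877194))
(np.float64(-137.00581154131203), np.float64(13.883436871510838))
(np.float64(-174.36015811071405), np.float64(13.938797015623416))
```

>>> send_rows(targets=[[-1, [0, 0, 0], 0.1], [-1, [0, 0, 0], 0.1], [-1, [0, 0, 0], 0.1], [-1, [0, 0, 0], 0.1], [-1, [0, 0, 0], 0], [-1, [0, 0, 0], 0]])

```text
t: 12.75
tool_pos: [0.5247, -0.1358, 0.1717]
orientation: [-2.447, -1.969, -0.001]
force: [1.6, 3.5, 0.3]
opening: 0.0297
```

```bash
python3 - <<'E'
from h import *
W=optics.read_camera("wrist"); s=robot.read_state();np.save("/tmp/W10.npy",W,allow_pickle=True)
print(s["tool_pos"],s["force"],s["wrist_torque"],s["opening"],s["q"].round(3)); crop(W,200,340,100,240,5,"w10.png")
E
```

```text
[ 0.52466282 -0.13584036  0.17170235] [1.00085927 4.02587007 0.90440607] [ 1.02756716 -0.34768103  0.04996444] 0.02926170213462219 [-3.490e-01  0.000e+00  1.710e+00  1.000e-03  1.431e+00 -1.320e-01]
```

View pics/w10.png

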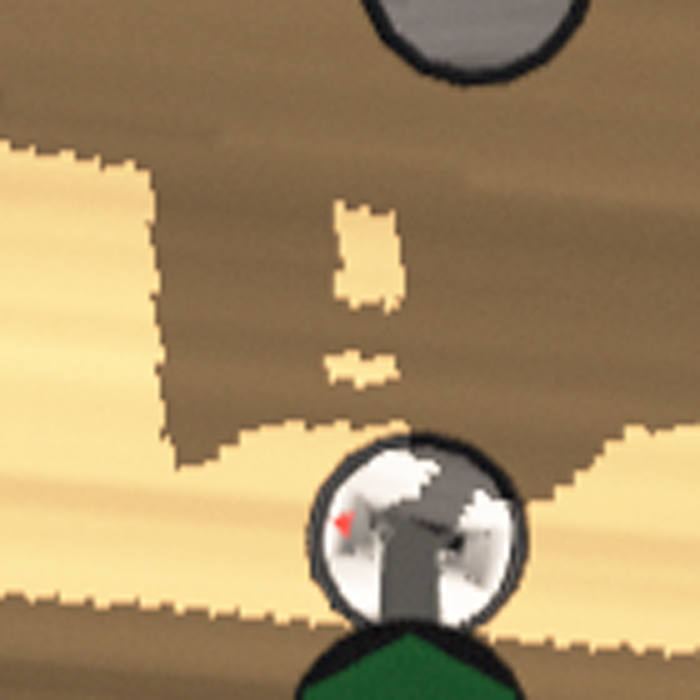

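```bash
python3 - <<'E'
from camang import *
L=lambda n:np.load(f"/tmp/{n}.npy",allow_pickle=True).item()
g=lambda u,v,f,a,b:(u+(a+.5)/f-.5,v+(b+.5)/f-.5)
W=L("W10")
print(ang(W,g(200,100,5,418,536),g(200,100,5,344,523)))
s=robot.read_state();Rt=R.from_rotvec(s["orientation"]);print(Rt.as_matrix().round(3))
# joint edge / wood grain direction
for a,b in(((0,598),(690,655)),):
    d=at_z(W,g(200,100,5,*b),.045)-at_z(W,g(200,100,5,*a),.045);print("edge yaw",np.degrees(np.arctan2(d[1],d[0])))
E
```

```text
(np.float64(157.29791224394887), np.float64(13.692695433070547))
[[ 0.215  0.977  0.   ]
 [ 0.977 -0.215  0.001]
 [ 0.001 -0.    -1.   ]]
edge yaw -17.371729183309082
```

>>> send_rows(targets=[[-1, [0, 0, 0], -0.06], [-1, [0, 0, 0], -0.04], [-1, [0, 0, -4], 0], [-1, [0, 0, -8], 0], [-1, [0, 0, -20], 0], [-1, [0, 0, -30], 0], [-1, [0, 0, -35], 0], [-1, [0, 0, -40], 0], [-1, [0, 0, -40], 0], [-1, [0, 0, -20], 0], [-1, [0, 0, 0], 0], [-1, [0, 0, 0], 0]])

```text
t: 14.0
tool_pos: [0.5244, -0.1367, 0.3683]
orientation: [2.351, 2.083, -0.001]
force: [-0.9, -0.5, -2.7]
opening: 0.0299
```

```bash
python3 - <<'E'
from blade import *
W=optics.read_camera("wrist"); s=robot.read_state();np.save("/tmp/W11.npy",W,allow_pickle=True)
print(s["tool_pos"],s["force"],s["opening"],s["q"].round(3)); cv2.imwrite("pics/w11.png",W["color"][:,:,::-1]); crop(W,200,340,100,240,5,"w11c.png"); blade(W,s,"blade11.png",(-60,-70,-50))
E
```

```text
[ 0.52399087 -0.1364589   0.36698888] [ 0.26640365  0.2084199  -2.43880444] 0.029835434981971512 [-3.490e-01 -3.800e-02  1.394e+00 -1.000e-03  1.787e+00 -2.290e-01]
[281 204]
```

View pics/w11.png

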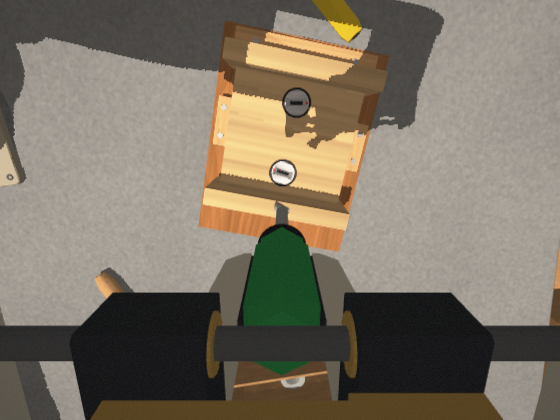

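View pics/w11c.png

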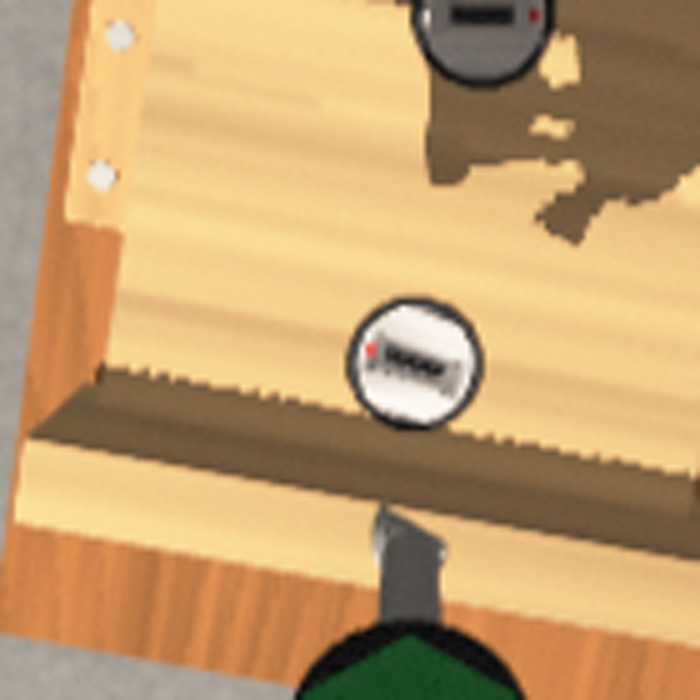

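View pics/blade11.png

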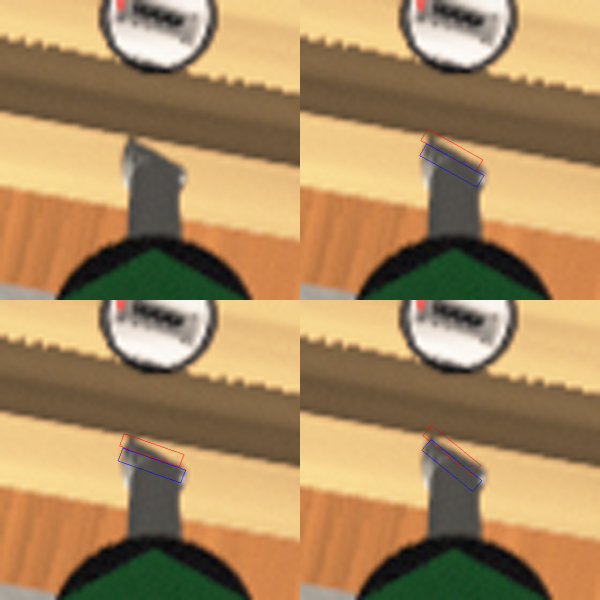

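```bash
python3 - <<'E'
from camang import *
W=np.load("/tmp/W11.npy",allow_pickle=True).item()
g=lambda a,b:(200+(a+.5)/5-.5,100+(b+.5)/5-.5)
c=g(415,363);print(ang(W,c,g(370,350)))
C=at_z(W,c,.045)
def dist(p,q,z):
    P=at_z(W,g(*p),z);Q=at_z(W,g(*q),z);d=(Q-P)/np.linalg.norm(Q-P);v=C-P; return abs(d[0]*v[1]-d[1]*v[0])*1e3, np.degrees(np.arctan2(d[1],d[0]))
print("top inner edge z99",dist((30,438),(700,557),.099)); print("outer",dist((15,524),(700,643),.099))
print("shadow/joint line z45",dist((100,373),(690,473),.045))
E
```

```text
(np.float64(156.8915173748734), np.float64(13.828714859710264))
top inner edge z99 (np.float64(29.79095745876519), np.float64(-17.29308272630191))
outer (np.float64(53.95765182437327), np.float64(-17.222657793257525))
shadow/joint line z45 (np.float64(18.74697448640949), np.float64(-16.697049246135848))
```

>>> send_rows(targets=[[-1, [20, 1, 0], 0], [-1, [38, 2, 0], 0], [-1, [42, 2, 0], 0], [-1, [42, 2, 0], 0], [-1, [42, 2, 0], 0], [-1, [42, 2, 0], 0], [-1, [42, 2, 0], 0], [-1, [42, 2, 0], 0], [-1, [42, 2, 0], 0], [-1, [42, 2, 0], 0], [-1, [38, 1, 0], 0], [-1, [18, 1, 0], 0]])

```text
t: 15.25
tool_pos: [0.5981, 0.3109, 0.3648]
orientation: [-2.346, -2.086, 0.008]
force: [0.3, -0.9, -2.9]
opening: 0.0297
```

>>> send_rows(targets=[[-1, [0, 0, 0], 0.12], [-1, [0, 0, 0], 0.12], [-1, [0, 0, 0], 0.12], [-1, [0, 0, 0], 0.12], [-1, [0, 0, 0], 0.12], [-1, [0, 0, 0], 0.12], [-1, [0, 0, 0], 0.12], [-1, [0, 0, 0], 0.12], [-1, [0, 0, 0], 0.12], [-1, [0, 0, 0], 0.11], [-1, [0, 0, 0], 0], [-1, [0, 0, 0], 0]])

```text
t: 16.45
tool_pos: [0.5988, 0.3076, 0.3666]
orientation: [3.113, 0.413, -0.005]
force: [-0.2, -0.2, -1.9]
opening: 0.0295
```

```bash
python3 - <<'E'
from blade import *
W=optics.read_camera("wrist"); s=robot.read_state();np.save("/tmp/W12.npy",W,allow_pickle=True)
print(s["t"],s["tool_pos"],s["force"],s["opening"],s["q"].round(3)); cv2.imwrite("pics/w12.png",W["color"][:,:,::-1])
S=optics.read_camera("scene"); crop(S,300,460,130,330,3,"s12.png"); print((R.from_rotvec(s["orientation"]).as_matrix()).round(3))
crop(W,230,330,140,240,6,"w12c.png")
E
```

```text
16.5 [0.59897673 0.3076896  0.36713421] [ 1.09232385  0.0781333  -2.12337303] 0.02989489377367902 [ 0.399  0.334  0.986 -0.     1.824  1.706]
[[ 0.965  0.261 -0.002]
 [ 0.261 -0.965 -0.001]
 [-0.002  0.    -1.   ]]
```

View pics/w12.png

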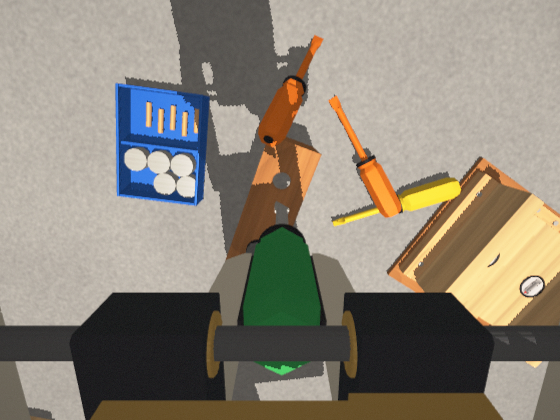

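View pics/w12c.png

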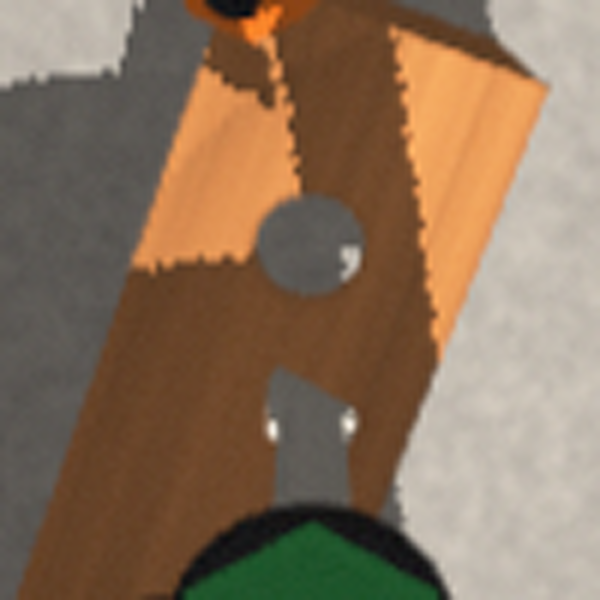

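View pics/s12.png

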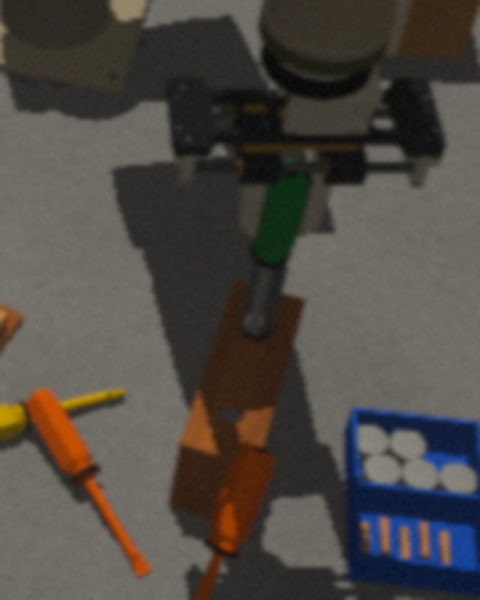

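```bash
python3 - <<'E'
from h import *
W=np.load("/tmp/W12.npy",allow_pickle=True).item();s=robot.read_state();Rt=R.from_rotvec(s["orientation"])
g=lambda a,b:(230+(a+.5)/6-.5,140+(b+.5)/6-.5)
H=at_z(W,g(310,245),.11);print("hole",H,Rt.inv().apply(H-s["tool_pos"])*1e3)
z=s["tool_pos"][2]-.1356;P=at_z(W,g(313,388),z);print("tip",Rt.inv().apply(P-s["tool_pos"])*1e3)
E
```

```text
hole [0.59916508 0.30685176 0.11      ] [  0.31981649   0.82360181 257.52363245]
tip [  0.31333563   1.29059746 135.6000966 ]
```

>>> send_rows(targets=[[-1, [0, 0, 15], 0], [-1, [0, 0, 25], 0], [-1, [0, 0, 25], 0], [-1, [0, 0, 20], 0], [-1, [0, 0, 20], 0], [-1, [0, 0, 25], 0], [-1, [0, 0, 30], 0], [-1, [0, 0, 30], 0], [-1, [0, 0, 15], 0], [-1, [0, 0, 5], 0], [-1, [0, 0, 0], 0]])

```text
t: 17.65
tool_pos: [0.5992, 0.3079, 0.1585]
orientation: [3.115, 0.409, -0.001]
force: [0.3, -0.1, -0.2]
opening: 0.0299
```

>>> send_rows(targets=[[-1, [0, 0, 5], 0], [-1, [0, 0, 4], 0], [-1, [0, 0, 3], 0], [-1, [0, 0, 2], 0], [-1, [0, 0, 1], 0], [-1, [0, 0, 0], 0]])

```text
t: 18.25
tool_pos: [0.5992, 0.3079, 0.1435]
orientation: [3.115, 0.408, -0.0]
force: [-0.0, 0.4, -1.6]
opening: 0.0295
```

>>> send_rows(targets=[[-1, [0, 0, 1], 0], [-1, [0, 0, 1], 0], [-1, [0, 0, 0.5], 0], [-1, [0, 0, 0], 0]])

```text
t: 18.65
tool_pos: [0.5992, 0.3079, 0.141]
orientation: [3.115, 0.408, -0.0]
force: [0.6, -0.0, -1.8]
opening: 0.0297
```

```bash
python3 - <<'E'
from h import *
W=optics.read_camera("wrist"); S=optics.read_camera("scene"); crop(S,300,460,180,340,4,"s13.png"); cv2.imwrite("pics/w13.png",W["color"][:,:,::-1])
E
```

```text
(no output)
```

View pics/w13.png

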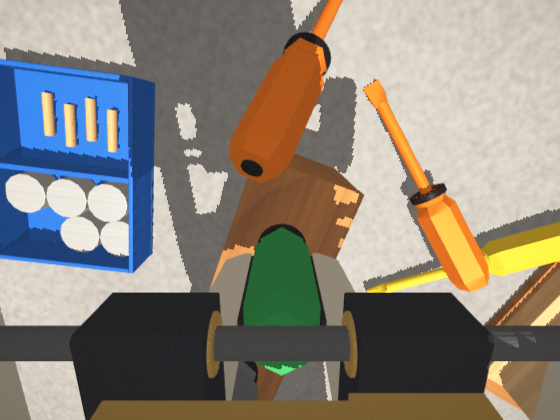

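View pics/s13.png

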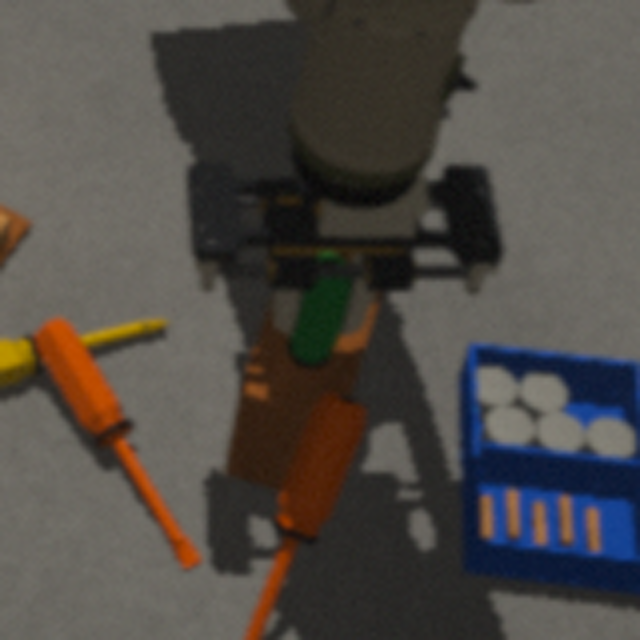

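>>> send_rows(targets=[[-1, [0, 0, 0.5], 0], [-1, [0, 0, 0.5], 0], [-1, [0, 0, 0], 0], [0.4, [0, 0, 0], 0], [0.4, [0, 0, 0], 0], [0.4, [0, 0, 0], 0], [0.4, [0, 0, 0], 0], [0.4, [0, 0, 0], 0], [0.4, [0, 0, 0], 0]])

```text
t: 19.65
tool_pos: [0.5993, 0.3079, 0.1401]
orientation: [3.115, 0.408, -0.0]
force: [0.1, 0.1, 1.0]
opening: 0.0646
```

>>> send_rows(targets=[[0.4, [0, 0, -10], 0], [0.4, [0, 0, -20], 0], [0.4, [0, 0, -30], 0], [0.4, [0, 0, -35], 0], [0.4, [0, 0, -35], 0], [0.4, [0, 0, -35], 0], [0.4, [0, 0, -25], 0], [0.4, [0, 0, -10], 0], [0.4, [0, 0, 0], 0], [0.4, [0, 0, 0], 0]])

```text
t: 20.65
tool_pos: [0.599, 0.3078, 0.3386]
orientation: [3.114, 0.408, -0.003]
force: [1.0, -0.3, 0.1]
opening: 0.0651
```

```bash
python3 - <<'E'
from h import *
W=optics.read_camera("wrist"); S=optics.read_camera("scene"); crop(S,180,480,150,350,2,"s14.png"); cv2.imwrite("pics/w14.png",W["color"][:,:,::-1])
T=optics.read_camera("top"); crop(T,240,400,140,290,4,"t14.png"); print(robot.read_state()["t"])
E
```

```text
20.8
```

View pics/w14.png

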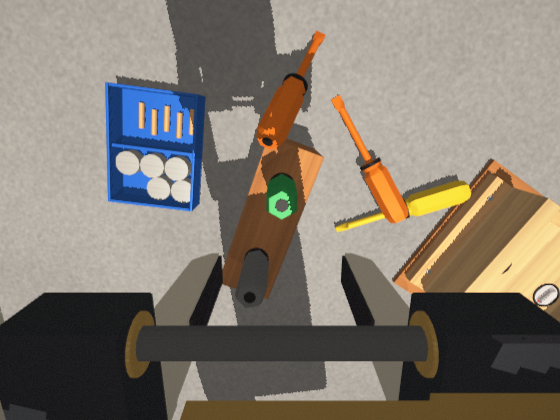

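View pics/s14.png

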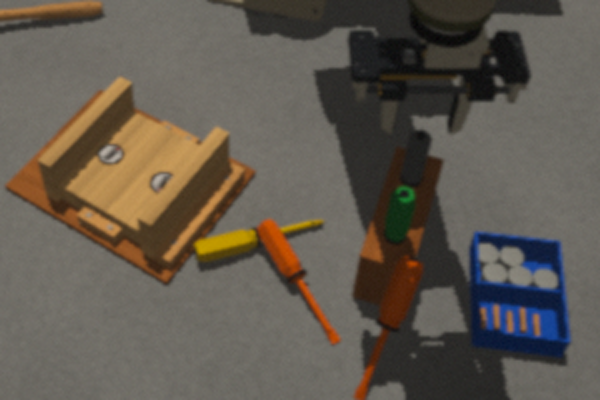

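View pics/t14.png

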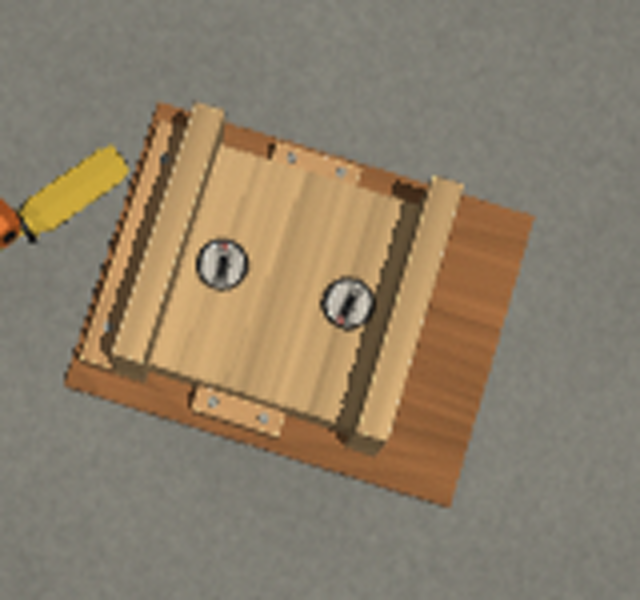

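```bash
python3 - <<'E'
from plant import ticket
print(ticket.close_job())
E
```

```text
the job is handed in; nothing more can be done
None
```

I turned the open cam clockwise with the green screwdriver, from about 0.05 to about 1.66 rad, and it drew the loose panel tight. The screwdriver is back upright in the far hole of its stand. I handed the job in shortly after 20.8 s.

**Checks:**
- **Panel:** after I lifted the blade out, the panel's inner edge measured 29.8 mm from the cam's axis; tight is 30 mm.
- **Cam:** two readings of the arrow gave the same angle to within 0.4°. It is past the locking range of 1.3 to 1.5 and short of the 1.75 stop.
- **Screwdriver and grip:** the last wrist and scene pictures show the green driver seated upright and the gripper clear of it. The force at release was about 1 N.
- **Other things:** the grey driver, the tub and the locked cam look unmoved in the last pictures. I did not check the parts bin or the mallet at the end; the arm did not work near either.

**Disagreements:**
- **Fallen look-alikes:** the two orange and one yellow look-alike screwdrivers were standing free in the first pictures. By my first look from above at 2.5 s they had toppled, and one orange one now leans on the stand's end. I saw no sign of contact; the fingertips passed at least 50 mm above their tops. I left them where they fell.
- **Cam lag:** the cam turned less than the tool did, because of play in the slot and perhaps some slip in the grip. I added about 0.4 rad to lock it.

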